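# Close the detector port with its bayonet cap

### The job

Lift the black port cap up and off the wire hook it hangs from and close the white detector housing's port with it: its two lugs go in through the two gaps in the aluminium collar, then press it down against the sprung seal, turn it clockwise (seen from above) to the stop and let the spring lift its lugs into the locking notches. Leave the cap locked and standing free, and do not disturb the other things on the table.

Things in the scene. Friction and masses are not known exactly. Their poses are not given: they have to be found in the camera images.
- cap: Black cap with a steel bail, 0.13 kg. Origin: centre of the barrel's flat underside; z up its axis. Barrel 44 mm diameter, z 0-17 mm; two steel lugs on its +x and -x sides, each 7 mm wide (y), z 0-6 mm, out to x = 29 mm; flange 60 mm diameter, z 17-22; on it the bail along x, above the lugs, to z = 56 mm. Same after a half turn. At first it hangs by its bail, x axis square to the hook's wire.
- cap_bail (a point): Underside of the middle of the cap's rigid bail bar, 46 mm above the cap's origin. Bar 52 mm long (cap x), 12 mm wide (y), 10 mm high; two legs 10 mm thick go down from its ends to the flange 24 mm below; the opening is 32 mm wide. Bar and legs have flat outer end faces at x = -26 and +26 mm: a good grip from above at about this height, fingertips staying above the flange.
- hook: Fixed optical post with a 5 mm wire hook. Origin: on the table straight below the middle of the hook's bend. The 13 mm post stands at x = +85 mm (base 75 x 50 mm, top 184 mm high); the wire runs from it along -x, and the hook's open end points along -x. The flat of the bend is 19 mm long; on the post side, from x = +15 mm on, the wire lies 10 mm higher.
- hook_bend (a point): Middle of the hook's bend, on top of the wire, 165 mm above the table; the bail bar rests here.
- hook_tip (a point): Upturned end of the hook, 14 mm along -x from the bend and about 8 mm above it (its rounded end 2 mm more). To come off, the cap is raised about 13 to 16 mm (more than 18 mm brings the flange against the wire) and drawn along the hook's -x by more than 45 mm; then it is free to go up.
- collar: Fixed aluminium collar on the black plate on the white detector housing (170 x 150 mm, plate top 84 mm above the table). Origin: centre of the collar, on the plate; z up, x along the housing's 170 mm side. Outer diameter 76 mm, 26 mm high. Lip inside its rim: inner diameter 49 mm, z 18-26 mm; the room below the lip is 63 mm wide. The cap's flange lands on the rim with the cap's origin at z = 9 mm.
- collar_gap (a point): One of the two gaps in the lip, at its upper edge, 28 mm from the collar's axis along +x; the other is opposite, at -x. Each is 14 mm wide, for the 7 mm lugs: the cap goes in with its x axis along the collar's x axis, either way round. The lugs are below the lip when the cap's origin is less than 12 mm above the collar's origin (10 mm is good); only then can it turn, and only clockwise.
- collar_notch (a point): On the lip above one locking notch (3.5 mm deep, on the lip's underside, unseen), 60 degrees clockwise, seen from above, from the +x gap; the other is opposite. A stop ends the turn at about 62 degrees. Locked: lugs up in the notches, cap origin about 15.5 mm above the collar's origin. Let go more than about 8 degrees short, it stays at 12 mm, not locked.
- seal (a joint): Travel in m of the black sprung sealing disc (43 mm diameter) in the collar: 0 = free, its top 17 mm above the collar's origin; grows as it is pressed down, to 0.011. Its spring pushes up with about 4.5 N on the locked cap (0.0015) and 8 to 9 N on the fully pressed cap (0.008).
- mirror_mount: Bystander: square black mirror mount, 50 mm, on a short steel post, 116 mm high. Origin: centre of its foot.
- lens_tube: Bystander: black tube, 31 mm diameter, 55 mm high, standing. Origin: centre of its lower end.
- post_holder: Bystander: empty black post holder, 33 mm foot, 75 mm high. Origin: centre of its foot.
- balldriver: Bystander: screwdriver with a grey handle, 180 mm, lying. Origin: under its middle.
- solvent_bottle: Bystander: amber bottle with a white cap, 52 mm diameter, 110 mm high. Origin: centre of its foot.
- screw_tray: Bystander: clear divided tray, 100 x 140 mm, 30 mm high. Origin: centre of its underside.
- objective: Bystander: brass microscope objective, 34 mm diameter, 56 mm high, standing. Origin: centre of its lower end.

How it is judged (in metres and radians):
On the way, in this order (a step that is already met when the one before it is completed fails the run):
1. the cap has been lifted off the hook and is clear of it (distance between cap and hook_bend above 0.09 m and contact force between cap and hook below 0.05 N), for 0.1 s.
2. the cap is in the collar, pressed down until its lugs are below the lip (horizontal distance between cap and collar below 0.005 m and z of cap in the frame of collar below 0.0125 m and angle between cap's own z axis and vertical below 0.12 rad), for 0.05 s.
At the end, for the whole second after the job is handed in: The cap stands in the collar, centred within 5 mm and upright within 4 degrees, turned clockwise 49 to 72 degrees from the gaps, with its lugs up in the notches (cap origin 13.8 to 17.5 mm above the collar's origin) and the sprung seal pressing against it (more than 0.3 mm in), at rest (horizontal distance between cap and collar below 0.005 m and z of cap in the frame of collar between 0.0138 and 0.0175 m and angle between the x axis of cap and the x axis of collar, either way round between 0.85 and 1.25 rad and angle between cap's own z axis and vertical below 0.07 rad and value of joint seal above 0.0003 m and linear speed of cap below 0.02 m/s and angular speed of cap below 0.2 rad/s); the robot touches nothing.
It fails at once if a bystander is shifted by more than 30 mm or knocked over (distance of any of mirror_mount, lens_tube, post_holder, balldriver, solvent_bottle, screw_tray, objective from where it was at the start of the episode above 0.03 m or angle between any of mirror_mount, lens_tube, post_holder, solvent_bottle, objective's own z axis and vertical above 0.5 rad).
It also fails if it takes over 50 s, if anything falls off the work surface, if the arm or the gripper's body presses on something with over 40 N, if the wrist force passes 120 N, or if a joint passes its speed limit or range.

### The arm

A 6-joint arm with a two-finger parallel gripper is mounted at the origin on the work surface. World frame = base frame: x ahead of the robot, y to its left, z up, the work surface at z = 0. Lengths are in mm, angles in rad, forces in N, time in s.
With the tool pointing down it reaches from about 275 to 750 mm from the base axis. Payload 10.2 kg.
Tool frame: the origin (TCP) lies between the finger pads; the fingertips stand ctrl.tips_ahead ahead of it and the grasp point (between the pads) lies 8 mm behind it (ctrl.tips_ahead is the distance from the TCP to the fingertips, in mm); z points along the fingers, y is the direction in which the jaws open and shut (so a half turn about z gives the same grasp; the last joint's range is limited). The gripper opens to 85 mm and grips with 20 to 120 N. Pads are 22 mm wide; open, the fingers measure 114 mm over their backs; the gripper's body (76 mm by 85 mm) begins 54 mm behind the grasp point. The pads swing forward as they close: fully open they stand 13 mm farther back than shut.
Start: joints at [-1.433, 0.313, 1.498, -0, 1.331, -0.223], TCP at [185.325, -491.209, 242.294] pointing down, gripper open.
Joint ranges: [-2.94, 2.94], [-0.97, 2.17], [0.19, 2.56], [-1.23, 4.37], [0.02, 3.11], [-2.88, 2.88]. Speed limits (rad/s): [2.39, 2.39, 3.01, 3.14, 3.14, 3.14].

### API

Orientations are given as a unit quaternion [w, x, y, z].
In Python, from rig import ctrl gives the robot as it stands. The module is installed in compiled form; this text tells all that it offers.
- The arm moves only by the tool move_arm, never from a script. Its argument "motion" is a list of rows, each an object with "offset": the shift along the tool's x, y, z in m, a list of three; "angular": the turn, a rotation vector about the tool's x, y, z in degrees, a list of three; "jaw": the finger opening in m, from 0 to 0.0854. In form: [{"offset": [tx, ty, tz], "angular": [ax, ay, az], "jaw": jaw}, ...]. A call has 1 to 5 rows; each row is the pose to reach, as a shift and turn from the pose commanded when the call began, along the tool's axes at that moment; what a row does not reach only later rows make up. A row lasts 1/8 s, in which the tool goes at most 62.5 mm and 10.7 degrees, less where a joint would pass 70% of its speed; a pose out of reach is approached as far as the arm can. A call with a gripper value outside its range is refused whole. The fingers move at their own pace and stop on an object; "squeeze" is the grip in N (left out, the last holds). Time passes only in rows, so rows that repeat a pose let the fingers close. It gives the time, the measured TCP pose, the force and the opening at its end, in the units of the state.
- ctrl.sense(): the state, without advancing time (a new reading comes with each control period).
- ctrl.capture(name): name is "scene" or "side" or "wrist"; returns a dict with "img" (400x640x3 uint8, red, green, blue), "intrinsics" (3x3 intrinsics, pixels), "rvec" (rotation vector, rad) and "tvec" (3), from world to camera coordinates, as OpenCV has them. Camera axes: x right, y down, z forward; pixel columns grow to the right and rows downward; lengths in mm; the calibration is good to about 2 mm. The wrist camera is an equidistant fisheye: a pixel r from the principal point sees the ray r / f radians off the axis. A picture is of the moment at which its call begins. There is no depth.
- ctrl.finish_job(): hands the job in, once; it reports no verdict.
The state is a dict: "time_s": time; "joints": joint angles; "dq": joint speeds; "tau": joint torques, N m; "eef_pos": TCP position; "ee_rot": TCP orientation; "force": force on the tool from outside, world axes, zero at the start; "wrist_torque": the same for the moment, N m; "grip_width": opening from 0.0 (shut) to 1.0 (fully open).
Only numpy, scipy, OpenCV 4.12 (cv2) and the standard library are available. Lean on these libraries where they do the work, as an engineer would, in place of code of your own. Each camera call takes 0.05 s, during which the arm holds its last target. There are 200 camera calls.

## Working session

There is one attempt and no reset: what is moved stays moved. The work goes in short steps, Python scripts to look and compute and a tool call to move; the robot and the scene stay as the last step left them, time stands still between calls to the robot, and variables do not carry over. Pictures are saved under pics/ and viewed, about 8 in all and at most 12, crops included, and the job is handed in when it is done.

Besides the shell and the picture viewer there is one more tool, called after "Emit:" by a JSON object that holds its "op" and its "data". move_arm: Moves the arm, as the interface text tells. Its arguments: {"type":"object","properties":{"motion":{"type":"array","items":{"type":"object","properties":{"offset":{"type":"array","items":{"type":"number"}},"angular":{"type":"array","items":{"type":"number"}},"jaw":{"type":"number"}}}},"squeeze":{"type":"number"}},"required":["motion"]}

```bash
mkdir -p pics; cat > h.py <<'E'
import numpy as np, cv2
from rig import ctrl
from scipy.spatial.transform import Rotation as R
def cap(n,f=None):
    c=ctrl.capture(n)
    if f: cv2.imwrite(f,c['img'][:,:,::-1])
    np.savez(f'last_{n}.npz',**c)
    return c
def load(n): return dict(np.load(f'last_{n}.npz'))
def ray(c,u,v,fish=False):
    K=c['intrinsics'];x=(u-K[0,2])/K[0,0];y=(v-K[1,2])/K[1,1]
    if fish:
        r=np.hypot(x,y);d=np.array([x/r*np.sin(r),y/r*np.sin(r),np.cos(r)]) if r>1e-9 else np.array([0,0,1.])
    else: d=np.array([x,y,1.]);d/=np.linalg.norm(d)
    M=cv2.Rodrigues(np.array(c['rvec'],float))[0]
    return -M.T@np.array(c['tvec']).ravel(),M.T@d
def onz(c,u,v,z,fish=False):
    o,d=ray(c,u,v,fish);return o+d*(z-o[2])/d[2]
def tri(a,b):
    (o1,d1),(o2,d2)=a,b
    t=np.linalg.lstsq(np.c_[d1,-d2],o2-o1,rcond=None)[0]
    p,q=o1+d1*t[0],o2+d2*t[1];return (p+q)/2,np.linalg.norm(p-q)
def proj(c,P,fish=False):
    M=cv2.Rodrigues(np.array(c['rvec'],float))[0];p=M@np.array(P,float)+np.array(c['tvec']).ravel()
    K=c['intrinsics']
    if fish:
        s=np.hypot(p[0],p[1]);th=np.arctan2(s,p[2]);x,y=p[0]/s*th,p[1]/s*th
    else: x,y=p[0]/p[2],p[1]/p[2]
    return np.array([K[0,0]*x+K[0,2],K[1,1]*y+K[1,2]])
E
python3 - <<'E'
from h import *
for n in ['scene','side','wrist']:
    c=cap(n,f'pics/{n}0.png');print(n,c['intrinsics'].tolist(),ray(c,320,200,n=='wrist'))
s=ctrl.sense();print(s,ctrl.tips_ahead)
E
```

```text
scene [[496.720582676308, 0.0, 329.03393521153055], [0.0, 496.720582676308, 190.07956349945982], [0.0, 0.0, 1.0]] (array([1243.28160778, -581.71647486, 1091.36110094]), array([-0.51880378,  0.41706001, -0.74625973]))
side [[478.8737666658228, 0.0, 318.6154443387242], [0.0, 478.8737666658228, 198.18285329451314], [0.0, 0.0, 1.0]] (array([ 504.8936934 , 1006.29892125,  917.74466496]), array([ 0.05243066, -0.78634053, -0.61556446]))
wrist [[309.70691628693146, 0.0, 318.68254818683437], [0.0, 309.70691628693146, 199.71583147161056], [0.0, 0.0, 1.0]] (array([ 259.06913535, -463.0752029 ,  373.64273784]), array([-0.28899899, -0.11438975, -0.95047071]))
{'time_s': 0.15, 'joints': array([-1.43342097e+00,  3.13295098e-01,  1.49822517e+00,  4.01218333e-06,
        1.33102801e+00, -2.23385533e-01]), 'dq': array([-7.69687685e-04, -2.12487112e-03, -2.41703016e-03, -7.50256441e-04,
       -4.00176562e-04,  3.34199127e-05]), 'tau': array([ 1.09622830e-03, -4.12367392e+01, -2.59796941e+01, -1.78900946e-04,
        3.19671075e-03, -1.15826521e-05]), 'eef_pos': array([ 185.28945426, -491.02566104,  241.89411841]), 'ee_rot': array([-4.77285708e-04,  9.83775484e-01,  1.79403371e-01,  2.24886547e-05]), 'force': array([-0.45571334, -0.22031413, -0.12476341]), 'wrist_torque': array([ 0.00096651, -0.02959451, -0.02461161]), 'grip_width': 0.9990499253142157} 11.0
```

View pics/scene0.png

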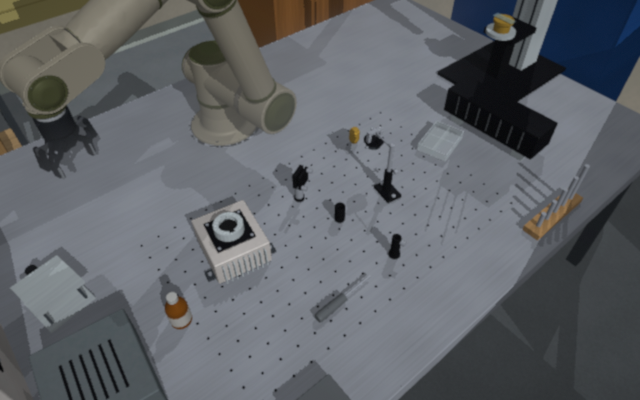

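View pics/side0.png

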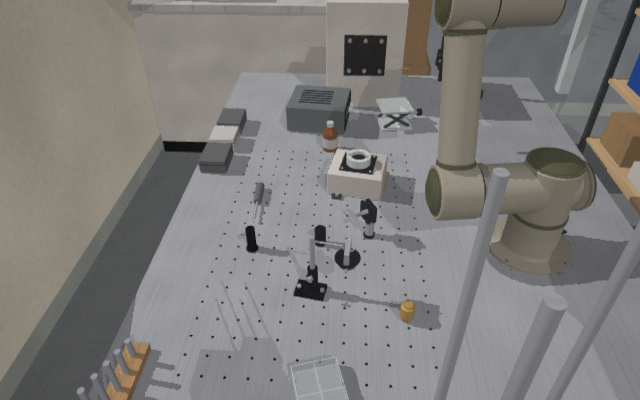

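The scene view shows the collar at about (228,226), the cap at (374,140), the hook base at (388,190) and the mirror mount at (300,182). In the side view the collar is at (358,158), the cap at (347,258) and the hook base at (311,290). I'll enlarge these areas.

```bash
python3 - <<'E'
from h import *
a=load('scene')['img'][:,:,::-1];b=load('side')['img'][:,:,::-1]
r=lambda im,x,y,w,h:cv2.resize(im[y:y+h,x:x+w],(400,300),interpolation=cv2.INTER_CUBIC)
o=np.vstack([np.hstack([r(a,335,110,100,75+0),r(b,280,225,100,75)]),np.hstack([r(a,180,190,100,75),r(b,310,130,100,75)])])
cv2.imwrite('pics/crop1.png',o)
E
```

```text
(no output)
```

View pics/crop1.png

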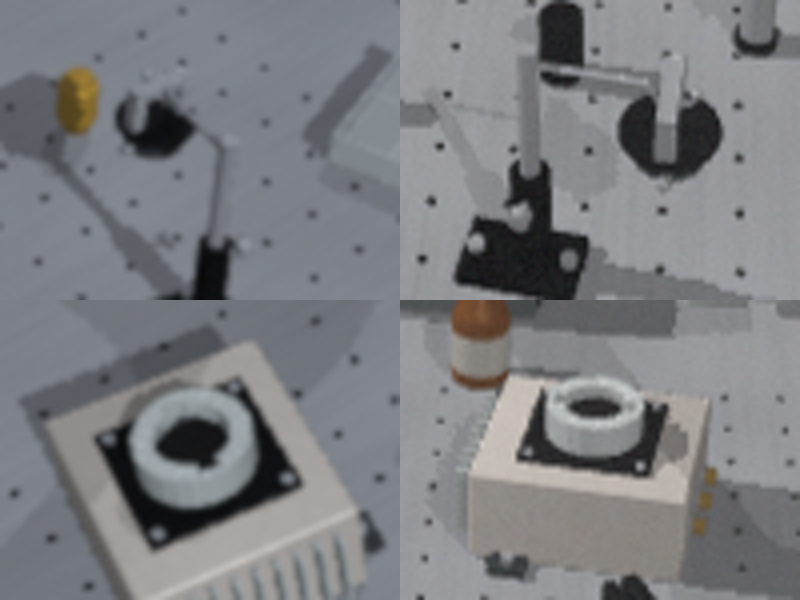

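```bash
python3 - <<'E'
from h import *
a=load('scene');b=load('side')
def t(n,s,d,z):
    p,g=tri(ray(a,*s),ray(b,*d));print(n,p.round(1),round(g,1),onz(a,*s,z).round(1),onz(b,*d,z).round(1))
t('flange',(373.7,141),(347.5,258.5),139)
t('posttop',(392,145),(312.5,239.5),184)
t('collar',(228.2,224.5),(359.2,156.7),110)
t('base',(388,189.5),(311,290),5)
t('mirror',(300,176),(369,211),90)
t('obj',(354,134),(407.5,311),28)
t('lens',(340,212),(320,235),28)
t('bottle',(179,310),(330,138),50)
t('pholder',(395,246),(251,238),30)
# plate screws: scene & side (crop)
S=[(235,385),(287,479),(157,535)];
W=[onz(a,180+x/4,190+(y-300)/4,85) for x,y in S];print(np.round(W,1))
for (x,y) in [(655,408),(640,467),(528,453)]:print(onz(b,310+(x-400)/4,130+(y-300)/4,85).round(1))
E
```

```text
flange [496.8 219.3 132.3] 4.1 [504.3 213.8 139. ] [495.1 224.6 139. ]
posttop [577.1 208.4 177.8] 2.8 [583.1 203.2 184. ] [575.3 214.1 184. ]
collar [ 467.  -261.5  101. ] 3.7 [ 476.3 -264.2  110. ] [ 466.  -249.5  110. ]
base [584.1 207.3   5.6] 3.9 [585.9 208.1   5. ] [582.5 205.6   5. ]
mirror [440.   -8.2  90.5] 2.0 [440.7  -7.8  90. ] [439.1  -9.7  90. ]
obj [353.  279.   30.3] 1.6 [352.1 280.8  28. ] [351.9 276.6  28. ]
lens [572.6  27.   27.4] 3.7 [574.9  27.   28. ] [571.   26.3  28. ]
bottle [ 567.4 -470.    42.3] 3.3 [ 574.2 -470.4   50. ] [ 565.6 -458.9   50. ]
pholder [758.7  57.   34.5] 3.2 [758.3  60.2  30. ] [758.7  51.2  30. ]
[[ 436.2 -210.3   85. ]
 [ 523.8 -228.1   85. ]
 [ 508.5 -314.8   85. ]]
[ 418.5 -289.    85. ]
[ 432.1 -205.6   85. ]
[ 517.9 -220.    85. ]
```

Emit:
{"op": "move_arm", "data": {"motion": [{"offset": [0.33, -0.105, -0.02], "angular": [0, 0, 28.7], "jaw": 0.0854}, {"offset": [0.33, -0.105, -0.02], "angular": [0, 0, 28.7], "jaw": 0.0854}, {"offset": [0.33, -0.105, -0.02], "angular": [0, 0, 28.7], "jaw": 0.0854}, {"offset": [0.33, -0.105, -0.02], "angular": [0, 0, 28.7], "jaw": 0.0854}, {"offset": [0.33, -0.105, -0.02], "angular": [0, 0, 28.7], "jaw": 0.0854}]}}

```text
time_s: 0.78
eef_pos: [421.6, -304.1, 259.7]
ee_rot: [-0.0, 0.998, -0.07, -0.0]
force: [0.9, -1.6, 0.2]
grip_width: 0.999
```

```bash
python3 - <<'E'
from h import *
c=cap('wrist','pics/w1.png');s=ctrl.sense();print(s['eef_pos'],s['ee_rot'],s['joints'])
print(proj(c,(470,-262,110),True))
cv2.imwrite('pics/w1.png',cv2.resize(c['img'][:,:,::-1],(800,500)))
E
```

```text
[ 426.03079206 -299.51828405  260.07161486] [-8.92018118e-04  9.97719338e-01 -6.74823046e-02  1.21036338e-03] [-0.8394112   0.29022942  1.481301    0.00302795  1.36957276  0.86584807]
[265.33667533 143.25269421]
```

View pics/w1.png

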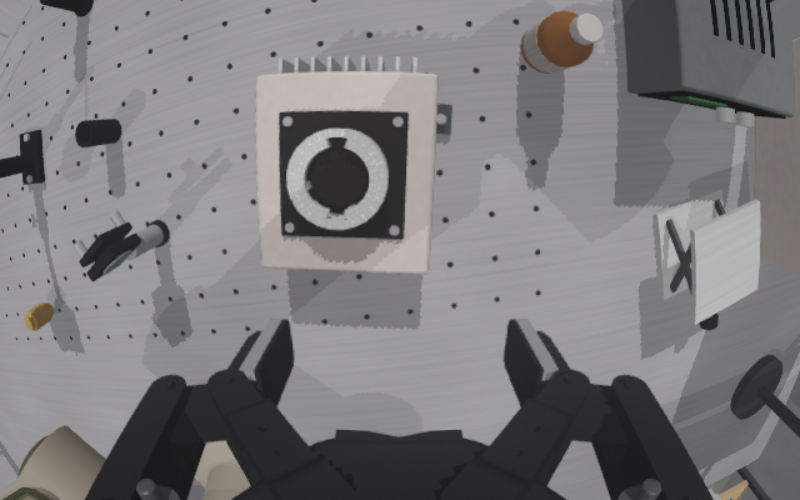

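Collar ring is centred at (337,179) in the 800-px view, with gaps above and below at about (338,147) and (336,211). The plate screws are at (288,122), (398,122), (289,228) and (394,230).

```bash
python3 - <<'E'
from h import *
c=load('wrist')
im=c['img'];g=cv2.cvtColor(im,cv2.COLOR_RGB2GRAY)
f=lambda u,v,z:onz(c,u/1.25,v/1.25,z,True)
sub=g[90:192,224:326];m=np.zeros_like(g);m[90:192,224:326]=sub
_,bw=cv2.threshold(m,110,255,cv2.THRESH_BINARY)
n,l,st,ce=cv2.connectedComponentsWithStats(bw)
for i in range(1,n):
    if st[i,4]>8: print(st[i],ce[i].round(1))
P=np.array([f(*p,84) for p in [(288,122),(398,122),(394,230),(289,228)]]);print(P.round(1),P.mean(0).round(1))
e=[P[1]-P[0],P[2]-P[3],P[0]-P[3],P[1]-P[2]]
print([ (round(float(np.linalg.norm(x)),1),round(float(np.degrees(np.arctan2(x[1],x[0]))),1)) for x in e])
print(f(337,179,110),f(338,145,110),f(336,213,110))
x=f(338,145,110)-f(336,213,110);print(np.degrees(np.arctan2(x[1],x[0])),np.linalg.norm(x))
E
```

```text
[226  93   8   8  50] [229.6  96.6]
[314  94   9   7  51] [318.  97.]
[ 229  102   82   82 3134] [269.8 143. ]
[322 125   4  67 118] [324.4 165.7]
[224 169  78  23 150] [250.  188.9]
[228 178   7   8  44] [231.1 181.8]
[312 181   7   7  45] [315. 184.]
[[ 519.4 -229.4   84. ]
 [ 504.3 -316.2   84. ]
 [ 417.9 -300.6   84. ]
 [ 432.6 -213.2   84. ]] [ 468.6 -264.9   84. ]
[(88.1, -99.8), (88.6, -99.5), (88.3, -10.5), (87.8, -10.2)]
[ 469.40956708 -265.94615812  110.        ] [ 494.06590866 -270.82989094  110.        ] [ 444.18984827 -260.69940419  110.        ]
-11.481342632940944 50.89448067180231
```

Emit:
{"op": "move_arm", "data": {"motion": [{"offset": [0.0, -0.31, 0.0], "angular": [0, 0, 0], "jaw": 0.0854}, {"offset": [0.0, -0.31, 0.0], "angular": [0, 0, 0], "jaw": 0.0854}, {"offset": [0.0, -0.31, 0.0], "angular": [0, 0, 0], "jaw": 0.0854}, {"offset": [0.0, -0.31, 0.0], "angular": [0, 0, 0], "jaw": 0.0854}, {"offset": [0.0, -0.31, 0.0], "angular": [0, 0, 0], "jaw": 0.0854}]}}

```text
time_s: 1.45
eef_pos: [463.4, 3.3, 259.6]
ee_rot: [-0.0, 0.998, -0.07, 0.0]
force: [1.0, -1.3, -0.5]
grip_width: 1.0
```

Emit:
{"op": "move_arm", "data": {"motion": [{"offset": [-0.06, -0.205, 0.0], "angular": [0, 0, 0], "jaw": 0.0854}, {"offset": [-0.06, -0.205, 0.0], "angular": [0, 0, 0], "jaw": 0.0854}, {"offset": [-0.06, -0.205, 0.0], "angular": [0, 0, 0], "jaw": 0.0854}, {"offset": [-0.06, -0.205, 0.0], "angular": [0, 0, 0], "jaw": 0.0854}, {"offset": [-0.06, -0.205, 0.0], "angular": [0, 0, 0], "jaw": 0.0854}]}}

```text
time_s: 2.08
eef_pos: [432.3, 213.9, 259.3]
ee_rot: [0.0, 0.998, -0.069, -0.0]
force: [1.2, -0.3, -0.0]
grip_width: 0.997
```

```bash
python3 - <<'E'
from h import *
c=cap('wrist');s=ctrl.sense();print(s['eef_pos'],s['ee_rot'],s['joints'])
u,v=proj(c,(500,217,165),True);print(u,v)
u=int(u);v=int(v);x0=max(0,u-100);y0=max(0,v-75)
print(x0,y0);cv2.imwrite('pics/w2.png',cv2.resize(c['img'][y0:y0+150,x0:x0+200,::-1],None,fx=4,fy=4,interpolation=cv2.INTER_CUBIC))
E
```

```text
[432.64444133 212.80291608 259.35351362] [ 1.95757514e-04  9.97596294e-01 -6.92932212e-02 -2.11303740e-04] [ 2.13638609e-01  2.05319432e-01  1.59213025e+00 -2.64678804e-04
  1.34465810e+00  1.92319194e+00]
300.9321877674969 119.1005020281413
200 44
```

View pics/w2.png

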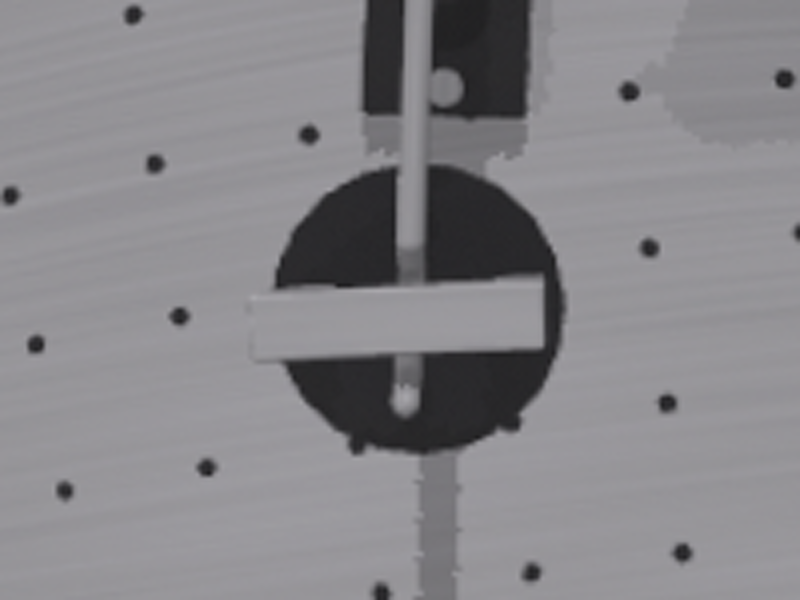

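The bail bar spans from (250,328) to (546,311) in the crop. The hook tip is at (404,400), and the wire runs up to (418,0).

```bash
python3 - <<'E'
from h import *
c=load('wrist');f=lambda u,v,z:onz(c,200+u/4,44+v/4,z,True)
ang=lambda x:round(float(np.degrees(np.arctan2(x[1],x[0]))),1)
a,b=f(253,329,175),f(546,311,175);print('bar',a,b,(a+b)/2,np.linalg.norm(a-b),ang(a-b))
t=f(404,402,174);w1,w2=f(411,245,175),f(418,3,175);print('tip',t,'wire',w1,w2,ang(w2-w1),ang(w2-t))
print('flange',f(420,308,141))
E
```

```text
bar [499.61989239 243.29051019 175.        ] [495.25516965 192.25046722 175.        ] [497.43753102 217.77048871 175.        ] 51.226329073307106 85.1
tip [482.60734607 219.02859282 174.        ] wire [509.86371422 213.74993631 175.        ] [551.98087235 206.62799259 175.        ] -9.6 -10.1
flange [496.88779383 215.47772399 141.        ]
```

Emit:
{"op": "move_arm", "data": {"motion": [{"offset": [0.064, -0.013, 0.0], "angular": [0, 0, 0], "jaw": 0.0854}, {"offset": [0.064, -0.013, 0.04], "angular": [0, 0, 0], "jaw": 0.0854}, {"offset": [0.064, -0.013, 0.08], "angular": [0, 0, 0], "jaw": 0.0854}, {"offset": [0.064, -0.013, 0.1], "angular": [0, 0, 0], "jaw": 0.0854}, {"offset": [0.064, -0.013, 0.1], "angular": [0, 0, 0], "jaw": 0.0854}]}}

```text
time_s: 2.75
eef_pos: [497.8, 215.2, 158.5]
ee_rot: [0.0, 0.997, -0.071, -0.001]
force: [-0.1, -0.5, 0.8]
grip_width: 1.0
```

```bash
python3 - <<'E'
from h import *
c=cap('wrist');s=ctrl.sense();print(s['eef_pos'],s['ee_rot'],s['force'])
cv2.imwrite('pics/w3.png',cv2.resize(c['img'][:,:,::-1],(800,500)))
E
```

```text
[498.35093992 215.59366922 159.79528367] [ 1.15145587e-04  9.97498967e-01 -7.06806834e-02 -1.97624289e-04] [ 0.0047947  -0.25696893  0.06992348]
```

View pics/w3.png

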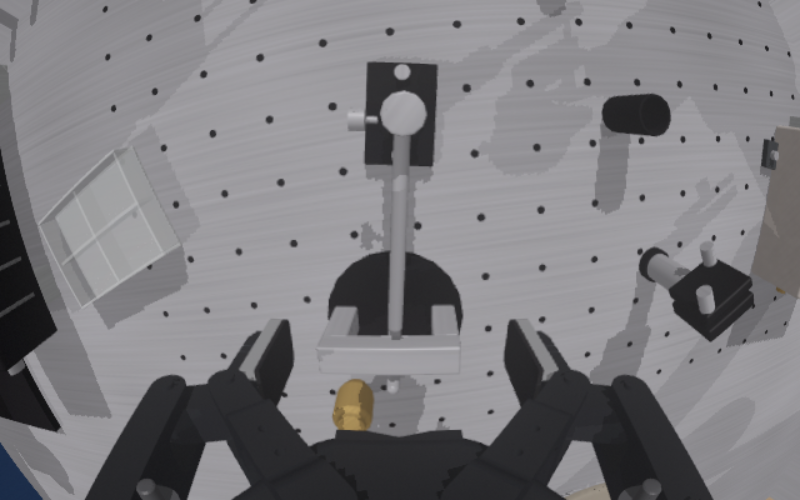

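The bail bar sits between the open pads, spanning 318–460 against a jaw centre of 399. That puts it about 3 mm to the left, so I'll shift and then close.

Emit:
{"op": "move_arm", "data": {"motion": [{"offset": [0.0, -0.003, 0.0], "angular": [0, 0, 0], "jaw": 0.0854}, {"offset": [0.0, -0.003, 0.0], "angular": [0, 0, 0], "jaw": 0.04}, {"offset": [0.0, -0.003, 0.0], "angular": [0, 0, 0], "jaw": 0.04}, {"offset": [0.0, -0.003, 0.0], "angular": [0, 0, 0], "jaw": 0.04}, {"offset": [0.0, -0.003, 0.0], "angular": [0, 0, 0], "jaw": 0.04}], "squeeze": 60}}

```text
time_s: 3.42
eef_pos: [498.8, 219.8, 160.3]
ee_rot: [-0.0, 0.998, -0.07, 0.001]
force: [-1.0, 0.2, 6.1]
grip_width: 0.598
```

Emit:
{"op": "move_arm", "data": {"motion": [{"offset": [0.0, 0, 0.0], "angular": [0, 0, 0], "jaw": 0.04}, {"offset": [0.0, 0, 0.0], "angular": [0, 0, 0], "jaw": 0.04}]}}

```text
time_s: 3.68
eef_pos: [498.8, 219.8, 160.3]
ee_rot: [-0.0, 0.998, -0.07, 0.001]
force: [0.0, 0.1, 4.8]
grip_width: 0.594
```

```bash
python3 - <<'E'
from h import *
c=cap('wrist');s=ctrl.sense();print(s['eef_pos'],s['ee_rot'],s['force'],s['grip_width'])
cv2.imwrite('pics/w4.png',cv2.resize(c['img'][200:360,200:440,::-1],(800,533)))
E
```

```text
[498.81666771 219.76020975 160.27458957] [-2.91187117e-04  9.97549466e-01 -6.99601995e-02  7.40966096e-04] [-0.30488629  1.46029297  5.64956827] 0.5916369205137038
```

View pics/w4.png

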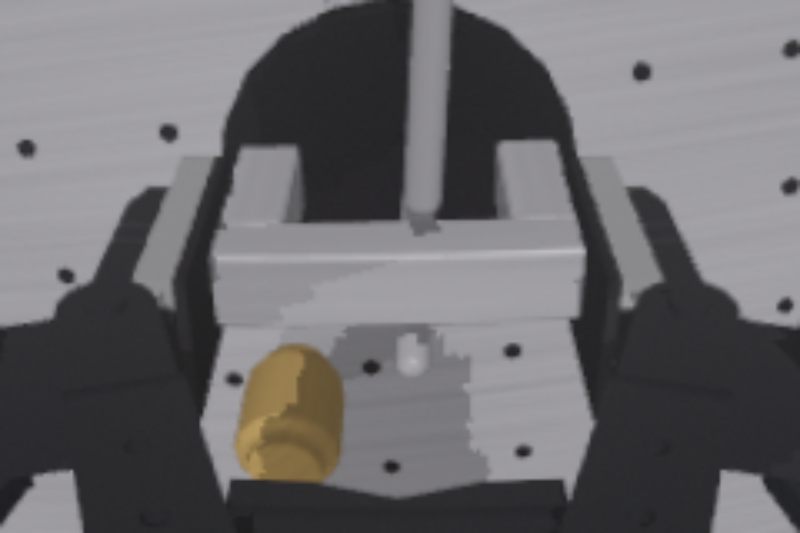

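Emit:
{"op": "move_arm", "data": {"motion": [{"offset": [0, 0, -0.008], "angular": [0, 0, 0], "jaw": 0.04}, {"offset": [0, 0, -0.015], "angular": [0, 0, 0], "jaw": 0.04}, {"offset": [0, 0, -0.015], "angular": [0, 0, 0], "jaw": 0.04}]}}

```text
time_s: 4.1
eef_pos: [498.6, 219.6, 175.1]
ee_rot: [-0.0, 0.998, -0.07, 0.0]
force: [0.4, -0.1, -1.1]
grip_width: 0.593
```

```bash
python3 - <<'E'
from h import *
c=cap('side');cap('wrist');s=ctrl.sense();print(s['eef_pos'],s['force'],s['grip_width'])
cv2.imwrite('pics/s2.png',cv2.resize(c['img'][215:305,280:400,::-1],(800,600),interpolation=cv2.INTER_CUBIC))
E
```

```text
[498.32299937 219.53587478 174.44580573] [-0.65010112  0.16837767 -1.18306299] 0.5910330526791084
```

View pics/s2.png

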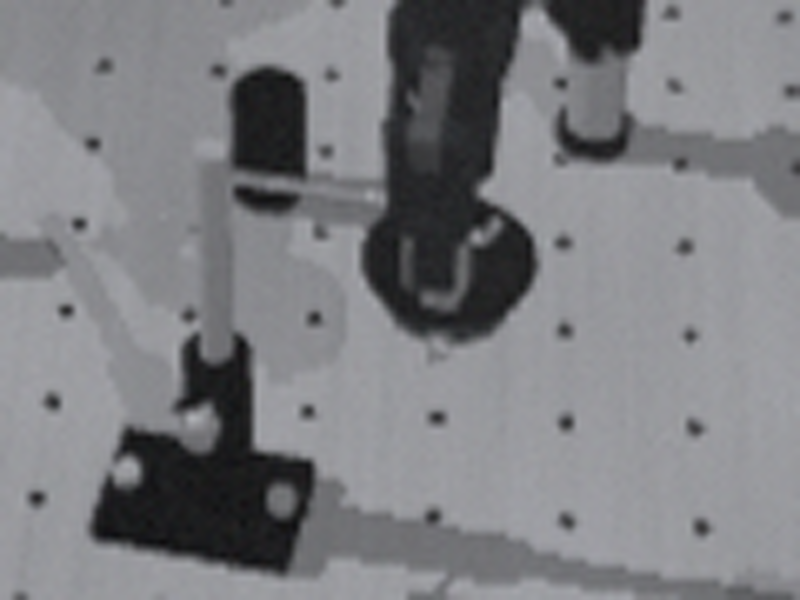

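The cap is raised 14.5 mm and only its own weight (about 1.2 N) shows on the wrist, so it is free. The hook tip is visible beside the bail at (490,235). Next I'll draw it off along the hook's -x.

Emit:
{"op": "move_arm", "data": {"motion": [{"offset": [-0.015, -0.0005, 0], "angular": [0, 0, 0], "jaw": 0.04}, {"offset": [-0.03, -0.001, 0], "angular": [0, 0, 0], "jaw": 0.04}, {"offset": [-0.045, -0.0015, 0], "angular": [0, 0, 0], "jaw": 0.04}, {"offset": [-0.06, -0.002, 0], "angular": [0, 0, 0], "jaw": 0.04}, {"offset": [-0.065, -0.002, 0], "angular": [0, 0, 0], "jaw": 0.04}]}}

```text
time_s: 4.82
eef_pos: [433.4, 230.9, 174.7]
ee_rot: [-0.0, 0.998, -0.07, 0.0]
force: [0.6, -0.6, -1.4]
grip_width: 0.59
```

Emit:
{"op": "move_arm", "data": {"motion": [{"offset": [0, 0, -0.06], "angular": [0, 0, 0], "jaw": 0.04}, {"offset": [0.014, 0.06, -0.07], "angular": [0, 0, -10], "jaw": 0.04}, {"offset": [0.027, 0.12, -0.07], "angular": [0, 0, -20], "jaw": 0.04}, {"offset": [0.04, 0.18, -0.07], "angular": [0, 0, -30], "jaw": 0.04}, {"offset": [0.053, 0.24, -0.07], "angular": [0, 0, -40], "jaw": 0.04}]}}

```text
time_s: 5.45
eef_pos: [451.8, 16.2, 244.8]
ee_rot: [0.0, 0.97, 0.245, 0.0]
force: [0.7, -0.4, -0.5]
grip_width: 0.589
```

```bash
cat > d.py <<'E'
from h import *
import sys
def delta(t,yaw):
    s=ctrl.sense();q=s['ee_rot'];r=R.from_quat(np.r_[q[1:],q[0]]);print('pos',s['eef_pos'].round(1),'f',s['force'].round(1),'gw',s['grip_width'],'j6',s['joints'][5])
    X=r.as_matrix();y=np.degrees(np.arctan2(X[1,0],X[0,0]));print('yaw',y,'tilt',X[:,2].round(4))
    g=R.from_euler('z',yaw,degrees=True)*R.from_euler('x',180,degrees=True)
    print('off',(r.inv().apply(np.array(t)-s['eef_pos'])).round(1),'ang',np.degrees((r.inv()*g).as_rotvec()).round(1))
delta([float(x) for x in sys.argv[1:4]],float(sys.argv[4]))
E
python3 d.py 469 -265 230 79.7
```

```text
pos [451.8  16.2 244.8] f [ 0.7 -0.4 -0.5] gw 0.5894651778932806 j6 0.8517248607696243
yaw 28.35321230825266 tilt [ 8.e-04 -2.e-04 -1.e+00]
off [-118.4  255.7   14.9] ang [  0.   -0.  -51.3]
```

Emit:
{"op": "move_arm", "data": {"motion": [{"offset": [-0.034, 0.055, 0], "angular": [0, 0, -10], "jaw": 0.04}, {"offset": [-0.066, 0.108, 0], "angular": [0, 0, -20], "jaw": 0.04}, {"offset": [-0.098, 0.16, 0], "angular": [0, 0, -30], "jaw": 0.04}, {"offset": [-0.13, 0.213, 0], "angular": [0, 0, -40], "jaw": 0.04}, {"offset": [-0.16, 0.26, 0], "angular": [0, 0, -47.7], "jaw": 0.04}]}}

```text
time_s: 6.08
eef_pos: [434.8, -262.5, 244.8]
ee_rot: [0.0, 0.79, 0.613, 0.0]
force: [1.6, 0.4, -0.6]
grip_width: 0.594
```

Emit:
{"op": "move_arm", "data": {"motion": [{"offset": [0, 0, 0], "angular": [0, 0, 0], "jaw": 0.04}, {"offset": [0, 0, 0], "angular": [0, 0, 0], "jaw": 0.04}]}}

```text
time_s: 6.32
eef_pos: [435.0, -260.3, 244.5]
ee_rot: [-0.0, 0.792, 0.61, 0.0]
force: [0.0, -0.2, -0.9]
grip_width: 0.595
```

```bash
python3 d.py 469 -264 190 79.7;  python3 - <<'E'
from h import *
c=cap('wrist')
for p in [(469,-265,110)]:print(proj(c,p,True))
cv2.imwrite('pics/w5.png',cv2.resize(c['img'][60:300,160:480,::-1],(800,600),interpolation=cv2.INTER_CUBIC))
E
```

```text
pos [ 435.  -260.3  244.5] f [ 0.  -0.2 -0.9] gw 0.5953023740511975 j6 -0.5120479627269209
yaw 75.17032210481304 tilt [-2.e-04  5.e-04 -1.e+00]
off [ 5.1 33.8 54.5] ang [-0.  -0.  -4.5]
[357.01538189 186.91261295]
```

View pics/w5.png

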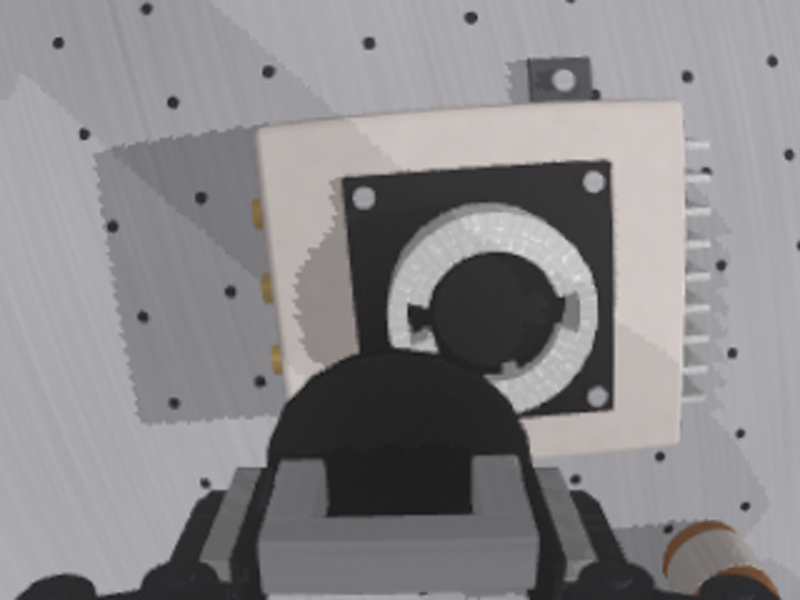

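Gaps are at (420,317) and (565,310) in the crop, and screws at (364,197), (594,181) and (598,397). The held bar spans 262–538 across, from 517 to about 595 down.

```bash
python3 - <<'E'
from h import *
c=load('wrist');s=ctrl.sense();q=s['ee_rot'];r=R.from_quat(np.r_[q[1:],q[0]])
f=lambda u,v,z:onz(c,160+u/2.5,60+v/2.5,z,True)
ang=lambda x:round(float(np.degrees(np.arctan2(x[1],x[0]))),1)
a,b,d=f(364,197,84),f(594,181,84),f(598,397,84)
print('screws c',(a+d)/2,np.linalg.norm(a-b),np.linalg.norm(b-d),ang(b-a),ang(b-d))
g1,g2=f(420,317,110),f(565,310,110);print('gaps',g1,g2,(g1+g2)/2,np.linalg.norm(g1-g2),ang(g2-g1))
g=cv2.cvtColor(c['img'],cv2.COLOR_RGB2GRAY)
print(g[262:302,318].tolist())
zt=s['eef_pos'][2]+15
for v in (517,547,595):
  for z in (zt,zt-10):print(v,round(z),r.inv().apply(f(400,v,z)-s['eef_pos']).round(1))
l,rr=f(262,530,zt),f(538,530,zt);print(r.inv().apply(l-s['eef_pos']).round(1),r.inv().apply(rr-s['eef_pos']).round(1))
# flange: edges, z = TCP-41+22=TCP-19.. 
zf=s['eef_pos'][2]-19.3
F=[r.inv().apply(f(u,v,zf)-s['eef_pos']).round(1).tolist() for u,v in [(268,450),(530,450),(400,350)]];print('flange',F)
E
```

```text
screws c [ 470.01976695 -266.05109415   84.        ] 88.53898877806624 89.300566696399 -10.0 80.2
gaps [ 443.78745801 -258.27045051  110.        ] [ 495.35824646 -269.01588162  110.        ] [ 469.57285223 -263.64316607  110.        ] 52.67836852768796 -11.8
[32, 32, 31, 31, 75, 98, 105, 105, 104, 104, 104, 106, 106, 107, 113, 118, 116, 115, 114, 114, 116, 117, 118, 118, 117, 118, 118, 118, 119, 119, 119, 119, 118, 118, 122, 138, 164, 166, 167, 166]
517 260 [  9.9   0.  -15. ]
517 250 [ 4.   0.1 -5. ]
547 260 [  3.7   0.1 -15. ]
547 250 [-2.8  0.1 -5. ]
595 260 [ -7.    0.1 -15. ]
595 250 [-14.4   0.1  -5. ]
[  6.9 -24.4 -15. ] [  6.8  24.5 -15. ]
flange [[6.3, -28.5, 19.3], [6.2, 28.6, 19.3], [29.2, 0.2, 19.3]]
```

```bash
python3 d.py 469.9 -264.2 165 79.2
```

```text
pos [ 435.2 -259.8  244.6] f [-0.2 -0.4 -1.6] gw 0.590368605108517 j6 -0.5122636206175043
yaw 75.2400825648511 tilt [-0.e+00  3.e-04 -1.e+00]
off [ 4.6 34.7 79.6] ang [-0. -0. -4.]
```

Emit:
{"op": "move_arm", "data": {"motion": [{"offset": [0.0046, 0.0347, 0.02], "angular": [0, 0, -4], "jaw": 0.04}, {"offset": [0.0046, 0.0347, 0.05], "angular": [0, 0, -4], "jaw": 0.04}, {"offset": [0.0046, 0.0347, 0.0796], "angular": [0, 0, -4], "jaw": 0.04}, {"offset": [0.0046, 0.0347, 0.0796], "angular": [0, 0, -4], "jaw": 0.04}, {"offset": [0.0046, 0.0347, 0.0796], "angular": [0, 0, -4], "jaw": 0.04}]}}

```text
time_s: 7.0
eef_pos: [470.5, -264.8, 166.5]
ee_rot: [0.001, 0.77, 0.638, 0.0]
force: [0.0, -0.0, -1.8]
grip_width: 0.589
```

```bash
python3 d.py 469.9 -264.2 150 79.2; python3 - <<'E'
from h import *
a=cap('scene')['img'];b=cap('side')['img'];c=cap('wrist')['img']
r=lambda im,x,y,w,h:cv2.resize(im[y:y+h,x:x+w,::-1],(400,300),interpolation=cv2.INTER_CUBIC)
cv2.imwrite('pics/m6.png',np.vstack([np.hstack([r(a,185,180,90,68),r(b,315,115,90,68)]),np.hstack([r(c,160,60,320,240),r(c,240,160,160,120)])]))
E
```

```text
pos [ 470.5 -264.8  166.5] f [ 0.  -0.  -1.8] gw 0.5894834893466471 j6 -0.5428712118318042
yaw 79.28897238538961 tilt [ 0.0017 -0.0014 -1.    ]
off [ 0.5 -0.7 16.5] ang [0.1 0.1 0.1]
```

View pics/m6.png

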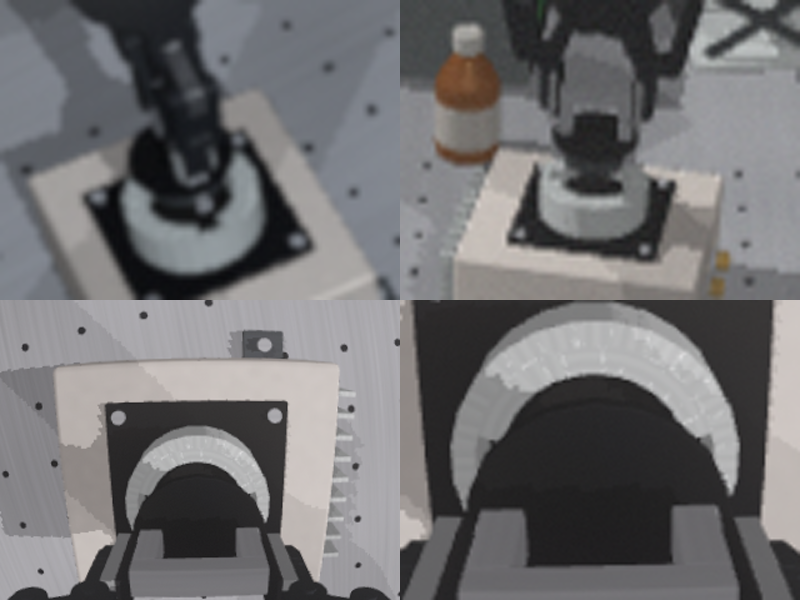

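The cap is centred over the collar in the side and wrist crops, and its lugs line up with the gaps. Descending with force checks.

Emit:
{"op": "move_arm", "data": {"motion": [{"offset": [0.0004, -0.0006, 0.006], "angular": [0, 0, 0], "jaw": 0.04}, {"offset": [0.0004, -0.0006, 0.011], "angular": [0, 0, 0], "jaw": 0.04}, {"offset": [0.0004, -0.0006, 0.015], "angular": [0, 0, 0], "jaw": 0.04}, {"offset": [0.0004, -0.0006, 0.017], "angular": [0, 0, 0], "jaw": 0.04}, {"offset": [0.0004, -0.0006, 0.018], "angular": [0, 0, 0], "jaw": 0.04}]}}

```text
time_s: 7.78
eef_pos: [469.3, -264.5, 146.9]
ee_rot: [-0.0, 0.77, 0.638, -0.0]
force: [-0.4, -0.2, -0.6]
grip_width: 0.59
```

```bash
python3 d.py 469.9 -264.2 142 79.2
```

```text
pos [ 469.3 -264.5  146.9] f [-0.4 -0.2 -0.6] gw 0.5903538750378856 j6 -0.5433230512574795
yaw 79.25892461114957 tilt [-0.  0. -1.]
off [0.4 0.5 4.9] ang [-0.  -0.   0.1]
```

Emit:
{"op": "move_arm", "data": {"motion": [{"offset": [0, 0, 0.003], "angular": [0, 0, 0], "jaw": 0.04}, {"offset": [0, 0, 0.006], "angular": [0, 0, 0], "jaw": 0.04}, {"offset": [0, 0, 0.008], "angular": [0, 0, 0], "jaw": 0.04}, {"offset": [0, 0, 0.008], "angular": [0, 0, 0], "jaw": 0.04}]}}

```text
time_s: 8.28
eef_pos: [469.4, -264.5, 139.2]
ee_rot: [0.0, 0.77, 0.638, -0.0]
force: [-1.5, 0.2, 4.4]
grip_width: 0.593
```

```bash
python3 d.py 469.9 -264.2 135 79.2
```

```text
pos [ 469.4 -264.5  139.2] f [-1.5  0.2  4.4] gw 0.5928716719932737 j6 -0.5432852798291692
yaw 79.26112788485351 tilt [ 2.e-04 -3.e-04 -1.e+00]
off [0.4 0.4 4.2] ang [0.  0.  0.1]
```

Emit:
{"op": "move_arm", "data": {"motion": [{"offset": [0, 0, 0.002], "angular": [0, 0, 0], "jaw": 0.04}, {"offset": [0, 0, 0.004], "angular": [0, 0, 0], "jaw": 0.04}, {"offset": [0, 0, 0.004], "angular": [0, 0, 0], "jaw": 0.04}]}}

```text
time_s: 8.65
eef_pos: [469.4, -264.6, 135.2]
ee_rot: [0.0, 0.77, 0.638, -0.0]
force: [-1.7, 1.1, 5.7]
grip_width: 0.595
```

```bash
python3 d.py 469.9 -264.2 135 79.2
```

```text
pos [ 469.4 -264.6  135.2] f [-1.7  1.1  5.7] gw 0.5951774172784405 j6 -0.5432759131454566
yaw 79.26222765093785 tilt [ 3.e-04 -4.e-04 -1.e+00]
off [0.5 0.4 0.2] ang [0.  0.  0.1]
```

Emit:
{"op": "move_arm", "data": {"motion": [{"offset": [0, 0, 0.001], "angular": [0, 0, 0], "jaw": 0.04}, {"offset": [0, 0, 0.001], "angular": [0, 0, 6], "jaw": 0.04}, {"offset": [0, 0.0002, 0.001], "angular": [0, 0, 12], "jaw": 0.04}, {"offset": [0, 0.0003, 0.001], "angular": [0, 0, 18], "jaw": 0.04}]}}

```text
time_s: 9.15
eef_pos: [469.9, -265.3, 134.8]
ee_rot: [0.001, 0.861, 0.508, -0.0]
force: [-1.7, -1.2, 8.6]
grip_width: 0.59
```

```bash
python3 d.py 469.9 -264.2 135 19.2; python3 -c "
from rig import ctrl;print(ctrl.sense()['wrist_torque'])"
```

```text
pos [ 469.9 -265.3  134.8] f [-1.7 -1.2  8.6] gw 0.5903149645575876 j6 -0.2255488464142682
yaw 61.073185080898085 tilt [ 0.0011 -0.0021 -1.    ]
off [ 1.  -0.5 -0.2] ang [ 0.1  0.  41.9]
[-0.21344343  0.49485467  0.04517952]
```

Emit:
{"op": "move_arm", "data": {"motion": [{"offset": [0, 0, 0], "angular": [0, 0, 9], "jaw": 0.04}, {"offset": [0, 0.0002, 0], "angular": [0, 0, 18], "jaw": 0.04}, {"offset": [0, 0.0003, 0], "angular": [0, 0, 27], "jaw": 0.04}, {"offset": [0, 0.0004, 0], "angular": [0, 0, 36], "jaw": 0.04}, {"offset": [0, 0.0004, 0], "angular": [0, 0, 42], "jaw": 0.04}]}}

```text
time_s: 9.78
eef_pos: [470.1, -265.3, 134.8]
ee_rot: [0.001, 0.986, 0.165, 0.0]
force: [-3.6, -0.4, 10.3]
grip_width: 0.589
```

```bash
python3 d.py 469.9 -264.2 135 17.2; python3 -c "
from rig import ctrl;print(ctrl.sense()['wrist_torque'])"
```

```text
pos [ 470.1 -265.3  134.8] f [-3.6 -0.4 10.3] gw 0.5890634381857462 j6 0.5082240393747258
yaw 19.03545877657355 tilt [ 7.0e-04 -1.4e-03 -1.0e+00]
off [ 0.2 -1.1 -0.2] ang [ 0.1 -0.   1.8]
[0.06531443 0.64936487 0.03564666]
```

Emit:
{"op": "move_arm", "data": {"motion": [{"offset": [0, 0, 0], "angular": [0, 0, 2], "jaw": 0.04}, {"offset": [0, 0, 0], "angular": [0, 0, 2], "jaw": 0.04}]}}

```text
time_s: 10.02
eef_pos: [470.4, -265.2, 134.8]
ee_rot: [0.001, 0.989, 0.15, 0.001]
force: [-1.0, 0.3, 9.5]
grip_width: 0.598
```

```bash
python3 d.py 469.9 -264.2 135 17.2; python3 -c "
from rig import ctrl;print(ctrl.sense()['wrist_torque'])"
```

```text
pos [ 470.4 -265.2  134.8] f [-1.   0.3  9.5] gw 0.597894994066206 j6 0.5394794451922078
yaw 17.243536870641044 tilt [ 0.0016 -0.0015 -1.    ]
off [-0.2 -1.1 -0.2] ang [ 0.1 -0.1  0. ]
[0.1459406  0.25175174 0.05516245]
```

Emit:
{"op": "move_arm", "data": {"motion": [{"offset": [0, 0, -0.002], "angular": [0, 0, 0], "jaw": 0.04}, {"offset": [0, 0, -0.004], "angular": [0, 0, 0], "jaw": 0.04}, {"offset": [0, 0, -0.005], "angular": [0, 0, 0], "jaw": 0.04}, {"offset": [0, 0, -0.005], "angular": [0, 0, 0], "jaw": 0.04}]}}

```text
time_s: 10.52
eef_pos: [470.3, -265.0, 139.2]
ee_rot: [0.001, 0.989, 0.15, 0.0]
force: [2.4, -2.4, 4.0]
grip_width: 0.599
```

```bash
python3 d.py 469.9 -264.2 135 17.2
```

```text
pos [ 470.3 -265.   139.2] f [ 2.4 -2.4  4. ] gw 0.5987053879638214 j6 0.5392537518701437
yaw 17.25710021625886 tilt [ 1.e-03 -9.e-04 -1.e+00]
off [-0.1 -0.9  4.2] ang [ 0.1 -0.   0.1]
```

The cap has risen past 12 mm with the force following the spring, so its lugs are in the notches. Releasing now.

Emit:
{"op": "move_arm", "data": {"motion": [{"offset": [0, 0, -0.001], "angular": [0, 0, 0], "jaw": 0.04}, {"offset": [0, 0, -0.001], "angular": [0, 0, 0], "jaw": 0.0854}, {"offset": [0, 0, -0.001], "angular": [0, 0, 0], "jaw": 0.0854}, {"offset": [0, 0, -0.001], "angular": [0, 0, 0], "jaw": 0.0854}, {"offset": [0, 0, -0.001], "angular": [0, 0, 0], "jaw": 0.0854}]}}

```text
time_s: 11.15
eef_pos: [469.8, -264.6, 139.8]
ee_rot: [-0.0, 0.989, 0.15, -0.0]
force: [0.1, -0.2, 0.6]
grip_width: 1.0
```

Emit:
{"op": "move_arm", "data": {"motion": [{"offset": [0, 0, 0], "angular": [0, 0, 0], "jaw": 0.0854}, {"offset": [0, 0, -0.03], "angular": [0, 0, 0], "jaw": 0.0854}, {"offset": [-0.03, 0, -0.08], "angular": [0, 0, 0], "jaw": 0.0854}, {"offset": [-0.06, 0, -0.12], "angular": [0, 0, 0], "jaw": 0.0854}, {"offset": [-0.06, 0, -0.12], "angular": [0, 0, 0], "jaw": 0.0854}]}}

```text
time_s: 11.78
eef_pos: [412.2, -283.7, 263.0]
ee_rot: [0.002, 0.989, 0.149, 0.002]
force: [-0.1, 0.3, -0.2]
grip_width: 1.0
```

```bash
python3 - <<'E'
from h import *
s=ctrl.sense();print(s['eef_pos'],s['force'],s['grip_width'])
c=cap('wrist');b=cap('side')['img'];cap('scene')
u,v=proj(c,(470,-265,120),True).astype(int);print(u,v)
x0,y0=u-80,v-60
r=lambda im,x,y,w,h:cv2.resize(im[y:y+h,x:x+w,::-1],(400,300),interpolation=cv2.INTER_CUBIC)
print(x0,y0);cv2.imwrite('pics/f7.png',np.hstack([r(c['img'],x0,y0,160,120),r(b,315,115,90,68)]))
E
```

```text
[ 412.23884329 -283.67079689  263.01795626] [-0.1143948   0.31519618 -0.21366719] 0.9995423659511506
316 122
236 62
```

View pics/f7.png

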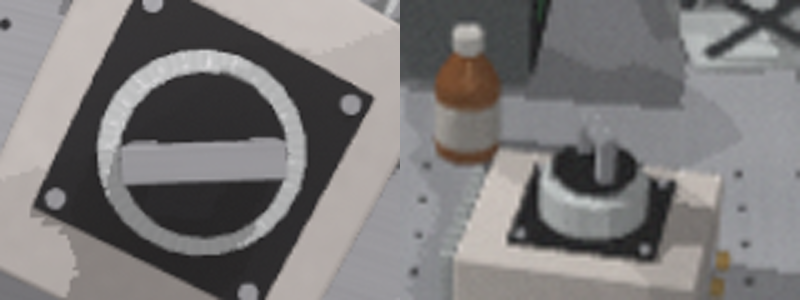

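The cap is seated and level in the collar, with the bail bar from (123,165) to (287,160) in the left crop.

```bash
python3 - <<'E'
from h import *
c=load('wrist');f=lambda u,v,z:onz(c,236+u/2.5,62+v/2.5,z,True)
ang=lambda x:round(float(np.degrees(np.arctan2(x[1],x[0]))),1)
a,b=f(123,165,155.5),f(287,160,155.5);print((a+b)/2,np.linalg.norm(a-b),ang(a-b))
p,q=f(152,3,84),f(350,104,84);r,s=f(55,198,84),f(248,293,84)
print('screws',(p+q+r+s)/4,[ang(q-p),ang(s-r),ang(p-r),ang(q-s)])
# flange centre: inner dark disc
for z in (84+15.5+22,84+12+22):
  x=[f(u,v,z) for u,v in [(121,150),(287,150),(205,74),(203,236)]];print('flange',np.mean(x,0),np.linalg.norm(x[0]-x[1]),np.linalg.norm(x[2]-x[3]))
E
```

```text
[ 469.71271904 -266.27785076  155.5       ] 50.627054882424304 108.9
screws [ 468.99263898 -265.30991241   84.        ] [-99.7, -100.0, -10.1, -9.9]
flange [ 470.33561897 -265.90236507  121.5       ] 58.35302511901812 57.71493858885685
flange [ 470.12150488 -265.98250628  118.        ] 59.09972466339753 58.45347302233801
```

```bash
python3 -c "
from rig import ctrl;print(ctrl.finish_job())"
```

```text
the job is handed in; nothing more can be done
None
```

I lifted the cap off the hook and put it into the collar with its lugs through the gaps. I then pressed it down, turned it clockwise to about the stop, let it rise and released it. The job was handed in at about 12 s of robot time; no verdict was reported.

- **Centring:** the last wrist picture puts the cap within about 1–2 mm of the collar's centre, and it looks level.
- **Turn:** the bail measures about 61° clockwise from the gaps. The tool itself turned 62°, and I felt no hard stop.
- **Locking height:** I did not measure this in a picture. While still gripped, the cap rose about 4.4 mm to an estimated 13.9 mm. The push on the arm fell from 9.5 N to 4.0 N, as the spring alone would give. A cap caught under the lip would have stopped at 12 mm and pulled down instead.
- **Release:** after opening, the wrist force was back near zero. The gripper is well clear, with the tool at 263 mm height and off to one side.
- **Other objects:** I saw none of them move, but I did not measure their positions again at the end.
- **Disagreements:** the collar's direction came out at −10° from the plate screws and −11.5° from the gaps, and repeated centre estimates differed by about 1–2 mm. Both are within the fit.

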